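# Park the antenna tuner, then open its cage and hold the gate wide

### The job

Park the antenna tuner by turning the black knob until the needle on the white dial points at the red mark. Then squeeze the yellow catch on top of the wire cage fully in, after it the blue catch, and pull the gate open (the red post is its handle), past its detent, to about a right angle with the cage front. Finish while holding the gate there (its spring pulls it back if you let go), with the needle still on the mark and the other things on the desk left where they are.

Things in the scene. Friction and masses are not known exactly. Their poses are not given: they have to be found in the camera images.
- tuner: fixed black control box, 140 x 200 x 60 mm, origin under its middle; white dial (radius 46 mm) on its top towards its +y, knob on its top towards its -y
- knob_grip (a point): on the knob's upright axis, 97 mm above the table, the height to pinch. The knob has a grip bar 42 mm long (along this point's x axis), 14 mm thick (along its y axis), standing from 74 to 104 mm above the table, on a disc of radius 22 mm
- knob (a joint): turn of the knob, rad, 0 to 6.28, growing clockwise seen from above; friction holds it where it is left (0.06 N m). Geared to the needle: the needle turns half as far, in the same sense
- needle (a joint): angle of the needle, rad, 0 when it points along the box's +x, growing clockwise seen from above
- mark (a joint): angle of the red mark on the dial, measured like the needle's; it stays put. At the start it lies 0.35 to 1.05 rad anticlockwise of the needle
- needle_tip (a point): tip of the black needle (4 mm wide), 34 mm from the dial's middle, 66 mm above the table
- mark_tip (a point): on the red mark (a radial bar 6 mm wide, 30 to 44 mm from the dial's middle), 34 mm from the dial's middle, at the needle's height: the needle is right when the two tips meet
- dial_middle (a point): the needle's upright axis, at the dial
- cage: fixed grey wire cage, 160 (x) x 200 (y) x 150 mm high, origin under its middle, its front with the gate faces its own -x; the catches stand on its top near the front edge, 90 mm apart, which colour is on which side varies; beside the hinge a sprung roller detent, up to 166 mm above the table
- catch_first_mid (a point): middle of the yellow catch between its two upright tabs, 188 mm above the table; axes like the cage's. The tabs stand 14 to 22 mm from this point to its +y and -y (44 mm over both), 24 mm wide along x, from 166 to 200 mm above the table, on a dark base 70 (x) x 60 (y) mm whose top is 164 mm above the table, a fixed 12 mm wide stop between them up to 184 mm. Squeezed together, both move inwards in step and stay in; the brass bolt in front of the gate then lifts
- catch_second_mid (a point): middle of the blue catch between its two upright tabs, 188 mm above the table; axes like the cage's. The tabs stand 14 to 22 mm from this point to its +y and -y (44 mm over both), 24 mm wide along x, from 166 to 200 mm above the table, on a dark base 70 (x) x 60 (y) mm whose top is 164 mm above the table, a fixed 12 mm wide stop between them up to 184 mm. Squeezed together, both move inwards in step and stay in; the brass bolt in front of the gate then lifts
- gate_post (a point): on the axis of the gate's upright round red post (16 mm thick, from 95 to 210 mm above the table), 190 mm above the table, 20 mm below its top; turns with the gate, about 176 mm from the hinge axis; with the gate shut it stands 60 mm ahead of the gate, 43 mm ahead of the catch bases
- gate_hinge (a point): on the gate's fixed upright hinge axis, at the cage's +y front corner, 190 mm above the table
- morse_key: bystander: brass telegraph paddle key, base 90 x 75 mm, 44 mm high, origin under its middle
- catch_first (a joint): how far each tab of the yellow catch is squeezed in, m: 0 out, 0.008 fully in; takes about 5 N and stays where it is left. The gate is bolted shut until both catches are in by about 5.5 mm
- catch_second (a joint): how far each tab of the blue catch is squeezed in, m: 0 out, 0.008 fully in; takes about 5 N and stays where it is left. The gate is bolted shut until both catches are in by about 5.5 mm
- gate (a joint): opening of the gate, rad: 0 shut, 1.6 its stop. Seen from above the post moves clockwise about the hinge axis, towards the robot and then to +y. A spring pulls it shut (about 1 N at the post when wide) and a detent must be pulled past at about 0.3 to 0.65 rad (some 3 N at the post); let go, the gate rests on the far side of the detent at about 0.9 rad
- mug: bystander: blue mug, 80 mm wide, 92 mm high
- headphones: bystander: headphones lying flat, about 140 x 170 mm, 68 mm high
- screwdriver: bystander: orange screwdriver, 160 mm long
- logbook: bystander: dark green closed book, 150 x 210 x 14 mm
- parts_cup: bystander: green cup, 70 mm wide and high
- adapter: bystander: steel barrel adapter, 22 mm wide, 40 mm high
Not all that is in view belongs to the job. There is more than one size of the tuner; the one meant has the size given above.

How it is judged:
By the outcome, as a careful person would: the job done as asked, in the order asked, and still so for the second after the job is handed in, while the arm keeps its last pose, push and grip.
It also fails if it takes over 72 s, if anything falls off the work surface, if the arm or the gripper's body presses on something with over 40 N, if the wrist force passes 120 N, or if a joint passes its speed limit or range.

### The arm

A 6-joint arm with a two-finger parallel gripper is mounted at the origin on the work surface. World frame = base frame: x ahead of the robot, y to its left, z up, the work surface at z = 0. Lengths are in m, angles in rad, forces in N, time in s.
With the tool pointing down it reaches from about 0.375 to 0.925 m from the base axis. Payload 5.7 kg.
Tool frame: the origin (TCP) lies between the finger pads; the fingertips stand 17 mm ahead of it and the grasp point (between the pads) lies 2 mm behind it (r.nose_length is the distance from the TCP to the fingertips, in m); z points along the fingers, y is the direction in which the jaws open and shut (so a half turn about z gives the same grasp; the last joint's range is limited). The gripper opens to 88 mm and grips with 3 to 60 N. Pads are 20 mm wide; open, the fingers measure 115 mm over their backs; the gripper's body (75 mm by 178 mm) begins 61 mm behind the grasp point.
Start: joints at [-0.115, 0.359, 1.51, -0, 1.272, -0.115], TCP at [0.6, -0, 0.24] pointing down, gripper open.
Joint ranges: [-2.97, 2.97], [-1.01, 2.36], [0.21, 2.38], [-0.96, 4.11], [0.2, 2.71], [-2.98, 2.98]. Speed limits (rad/s): [2.39, 2.39, 3.14, 3.14, 3.14, 3.14].

### API

Orientations are given as a rotation vector (axis times angle).
In Python, from cell import r gives the robot as it stands.
- The arm moves only by the shell command python3 -m creep 'ROWS' [FORCE]. ROWS is JSON, a list that holds one entry, the list of rows, each a list of 7 numbers: the shift along the world's x, y, z in mm, then the turn, a rotation vector about the world's x, y, z in rad, then the closure, from -1 (fully open) to 1 (shut). In form: [[[x, y, z, wx, wy, wz, fingers], ...]]. A call has 1 to 5 rows; each row shifts and turns the commanded pose from where the row before left it; what a row does not reach is not made up. A row lasts 1/8 s, in which the tool goes at most 62.5 mm and 10.7 degrees, less where a joint would pass 70% of its speed; a pose out of reach is approached as far as the arm can. A call with a gripper value outside its range is refused whole. The fingers move at their own pace and stop on an object; FORCE is the grip in N (left out, the last holds). Time passes only in rows, so rows that do not move let the fingers close. It gives the time, the measured TCP pose, the force and the opening at its end, in the units of the state.
- r.observe(): the state, without advancing time (a new reading comes with each control period).
- r.get_image(name): name is "scene" or "side" or "wrist"; returns a dict with "color" (420x560x3 uint8, blue, green, red), "K" (3x3 intrinsics, pixels), "position" and "rotation" of the camera in the world; the wrist camera has in their place "tool_from_camera" (4x4, takes a point from camera to tool coordinates, whose origin is the TCP and whose axes are the flange's). Camera axes: x right, y down, z forward; pixel columns grow to the right and rows downward; lengths in m; the calibration is good to about 2 mm. The wrist camera is an equidistant fisheye: a pixel r from the principal point sees the ray r / f radians off the axis. A picture is of the moment at which its call begins: read the wrist's pose just before it. There is no depth.
- r.sign_off(): hands the job in, once; it reports no verdict.
Trained networks look in a picture, given as the dict that the camera call returned (one of the last four; its "shot" number tells which), for a name from the list of things; names that differ only in an ending like _2 or _b are one class to them, and where a whole thing is asked for, a point or a joint stands for the part that bears it (a point fixed in the world has none). Each returns a list of dicts, best first, with "confidence" (0 to 1); they miss things now and then, are a little off and sometimes report something else, mostly with a low value. They report only what shows in the picture. A call takes as long as a camera call. They do not tell look-alikes from the thing itself.
- r.search_frame(thing, picture): "location" ([column, row] in pixels, amid what is visible of it).
The state is a dict: "time": time; "joint_positions": joint angles; "qvel": joint speeds; "effort": joint torques, N m; "tcp_pos": TCP position; "ee_rot": TCP orientation; "contact_force": force on the tool from outside, world axes, zero at the start; "moment": the same for the moment, N m; "grip_width": finger opening in m.
Only numpy, scipy, OpenCV 4.12 (cv2) and the standard library are available. Lean on these libraries where they do the work, as an engineer would, in place of code of your own. Each camera call takes 0.05 s, during which the arm holds its last target.

## Working session

There is one attempt and no reset: what is moved stays moved. The work goes in short steps, Python scripts to look and compute and a shell command to move; the robot and the scene stay as the last step left them, time stands still between calls to the robot, and variables do not carry over. Pictures are saved under pics/ and viewed, and the job is handed in when it is done.

```bash
ls; mkdir -p pics; python3 - <<'E'
from cell import r
import cv2
for n in ["scene","side","wrist"]:
    p=r.get_image(n); cv2.imwrite(f"pics/{n}0.png",p["color"])
    print(n,p["K"].tolist(),p.get("position"),p.get("rotation"),p.get("tool_from_camera"))
print(r.observe(), r.nose_length)
E
```

```text
pics
scene [[392.298043017579, 0.0, 271.810277004972], [0.0, 392.298043017579, 199.21892284077154], [0.0, 0.0, 1.0]] [ 1.55845805 -0.11046485  0.88944145] [-1.67202811 -1.6188952   0.81476777] None
side [[494.120057729727, 0.0, 274.8055701202693], [0.0, 494.120057729727, 209.73278060108672], [0.0, 0.0, 1.0]] [0.06192478 0.86021378 1.12001034] [-0.6640288   2.66155776 -1.13310009] None
wrist [[325.19226210127806, 0.0, 279.45483534624924], [0.0, 325.19226210127806, 210.63525640972824], [0.0, 0.0, 1.0]] None None [[ 1.22314594e-04 -9.56163384e-01 -2.92833686e-01  8.04539478e-02]
 [ 9.99999978e-01  6.76880908e-05  1.96677227e-04  2.50071247e-06]
 [-1.68234210e-04 -2.92833704e-01  9.56163372e-01 -1.44073683e-01]
 [ 0.00000000e+00  0.00000000e+00  0.00000000e+00  1.00000000e+00]]
{'time': 0.15, 'joint_positions': array([-1.15098495e-01,  3.59325009e-01,  1.51115373e+00, -2.13583841e-05,
        1.27249341e+00, -1.15113455e-01]), 'qvel': array([ 0.00085437, -0.00120784, -0.00242069, -0.00120627,  0.00103272,
        0.00113433]), 'effort': array([ 6.01716038e-04, -5.15759647e+01, -2.71007627e+01,  6.74942834e-02,
        3.05557286e-02, -7.96465724e-05]), 'tcp_pos': array([5.99508878e-01, 4.25268059e-05, 2.39022794e-01]), 'ee_rot': array([-2.22066222e+00, -2.22070942e+00,  1.37077435e-03]), 'contact_force': array([-0.24251328, -0.61430642,  0.44592056]), 'moment': array([-0.00236645,  0.00902973,  0.06038081]), 'grip_width': 0.08790225237424779} 0.017
```

View pics/scene0.png

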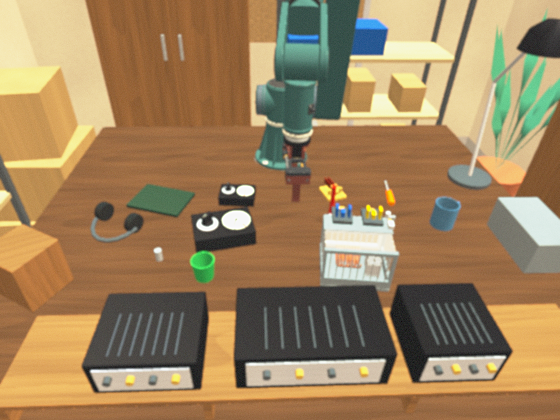

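View pics/side0.png

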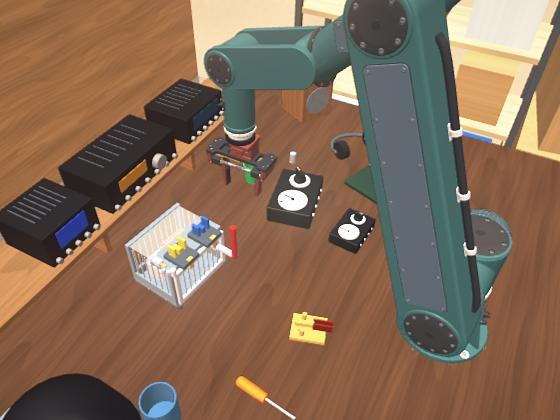

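View pics/wrist0.png

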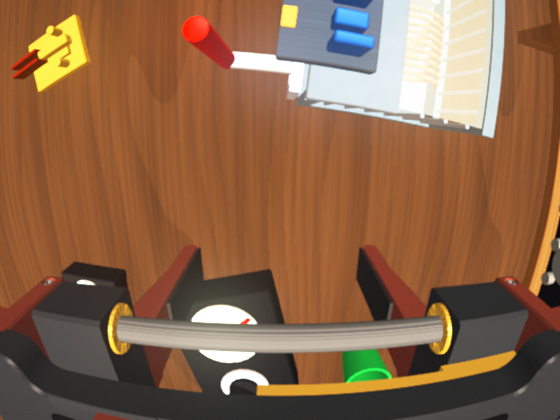

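```bash
cat > h.py <<'E'
import numpy as np, cv2
from scipy.spatial.transform import Rotation as R
from cell import r
def ray(p,uv,st=None):
    K=p["K"]; u=np.array(uv,float); d=(u-[K[0,2],K[1,2]])/K[0,0]
    if p.get("position") is None:
        th=np.hypot(*d); v=np.array([*(d/th*np.sin(th)),np.cos(th)]) if th>0 else np.array([0,0,1.])
        T=p["tool_from_camera"]=np.array(p["tool_from_camera"]); Rt=R.from_rotvec(st["ee_rot"]).as_matrix()
        return st["tcp_pos"]+Rt@T[:3,3], Rt@T[:3,:3]@v
    v=np.array([*d,1.]); return np.array(p["position"]), R.from_rotvec(p["rotation"]).as_matrix()@v
def atz(p,uv,z,st=None):
    o,d=ray(p,uv,st); return o+d*(z-o[2])/d[2]
def proj(p,X,st=None):
    X=np.array(X,float);K=p["K"]
    if p.get("position") is None:
        T=np.array(p["tool_from_camera"]);Rt=R.from_rotvec(st["ee_rot"]).as_matrix()
        c=T[:3,:3].T@(Rt.T@(X-st["tcp_pos"])-T[:3,3])
        th=np.arctan2(np.hypot(c[0],c[1]),c[2]); q=c[:2]/np.hypot(c[0],c[1])*th
    else:
        c=R.from_rotvec(p["rotation"]).as_matrix().T@(X-p["position"]); q=c[:2]/c[2]
    return q*K[0,0]+[K[0,2],K[1,2]]
def crop(p,x0,y0,x1,y1,f,name):
    c=cv2.resize(p["color"][y0:y1,x0:x1],None,fx=f,fy=f,interpolation=cv2.INTER_CUBIC); cv2.imwrite("pics/"+name,c)
E
python3 - <<'E'
from h import *
for n in ["scene","side","wrist"]:
    st=r.observe(); p=r.get_image(n)
    for t in ["tuner","knob_grip","needle_tip","mark_tip","dial_middle","catch_first_mid","catch_second_mid","gate_post","cage","morse_key"]:
        z={"knob_grip":.097,"needle_tip":.066,"mark_tip":.066,"dial_middle":.066,"catch_first_mid":.188,"catch_second_mid":.188,"gate_post":.19}.get(t,0.05)
        for k in r.search_frame(t,p)[:2]:
            print(n,t,np.round(k["location"],1),round(k["confidence"],2),np.round(atz(p,k["location"],z,st),3))
    if n=="scene": crop(p,180,170,270,260,7,"s_tuner.png");crop(p,310,170,410,290,5,"s_cage.png")
    if n=="side": crop(p,260,140,390,260,6,"d_tuner.png");crop(p,120,190,250,310,6,"d_cage.png")
print(r.observe()["time"])
E
```

```text
scene tuner [222.8 231.8] 0.89 [ 0.577 -0.223  0.05 ]
scene tuner [235.4 194.3] 0.74 [ 0.364 -0.19   0.05 ]
scene knob_grip [208.5 218.5] 0.73 [ 0.565 -0.267  0.097]
scene knob_grip [229.8 187.1] 0.59 [ 0.386 -0.207  0.097]
scene mark_tip [331.9 197.4] 0.27 [0.414 0.161 0.066]
scene dial_middle [233.2 196.2] 0.75 [ 0.399 -0.196  0.066]
scene dial_middle [222.5 231.4] 0.65 [ 0.593 -0.222  0.066]
scene catch_first_mid [370.9 217.3] 0.69 [0.684 0.217 0.188]
scene catch_second_mid [342.4 214.6] 0.93 [0.67  0.137 0.188]
scene gate_post [331.1 204.7] 0.6 [0.624 0.111 0.19 ]
scene cage [353.9 252.3] 0.61 [0.684 0.187 0.05 ]
scene cage [162.6 200.3] 0.2 [ 0.397 -0.452  0.05 ]
scene morse_key [222.6 229.5] 0.74 [ 0.565 -0.225  0.05 ]
scene morse_key [327.8 194.3] 0.58 [0.372 0.154 0.05 ]
side tuner [353.1 226.8] 0.59 [ 0.319 -0.173  0.05 ]
side knob_grip [298.1 176. ] 0.68 [ 0.546 -0.256  0.097]
side knob_grip [356.6 217. ] 0.64 [ 0.313 -0.17   0.097]
side dial_middle [351.4 229. ] 0.69 [ 0.317 -0.147  0.066]
side dial_middle [295.5 198.3] 0.56 [ 0.52  -0.188  0.066]
side catch_first_mid [182
[... 297 characters left out ...]
4 0.212 0.05 ]
wrist tuner [236.9 349.9] 0.88 [ 0.543 -0.217  0.05 ]
wrist tuner [ 92.3 274.4] 0.68 [ 0.353 -0.11   0.05 ]
wrist knob_grip [243.9 389. ] 0.71 [ 0.555 -0.244  0.097]
wrist dial_middle [239.8 319.9] 0.71 [ 0.553 -0.154  0.066]
wrist dial_middle [ 90.7 275.1] 0.59 [ 0.362 -0.102  0.066]
wrist catch_second_mid [334.3  33.4] 0.89 [0.633 0.131 0.188]
wrist catch_second_mid [236.8 352.8] 0.15 [ 0.566 -0.097  0.188]
wrist gate_post [240.1 352.1] 0.68 [ 0.569 -0.094  0.19 ]
wrist gate_post [226.2  54.3] 0.61 [0.569 0.117 0.19 ]
wrist cage [246.1 388.2] 0.63 [ 0.551 -0.296  0.05 ]
wrist cage [417.4  68.4] 0.56 [0.747 0.137 0.05 ]
wrist morse_key [54.5 59. ] 0.87 [0.332 0.167 0.05 ]
1.8
```

View pics/s_tuner.png

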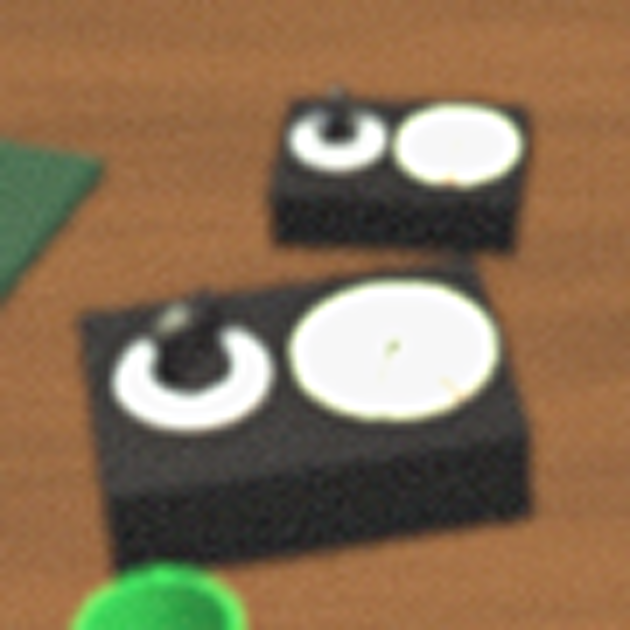

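View pics/s_cage.png

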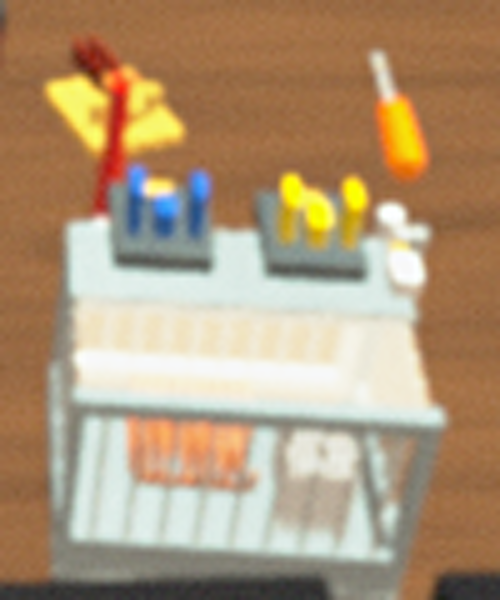

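View pics/d_tuner.png

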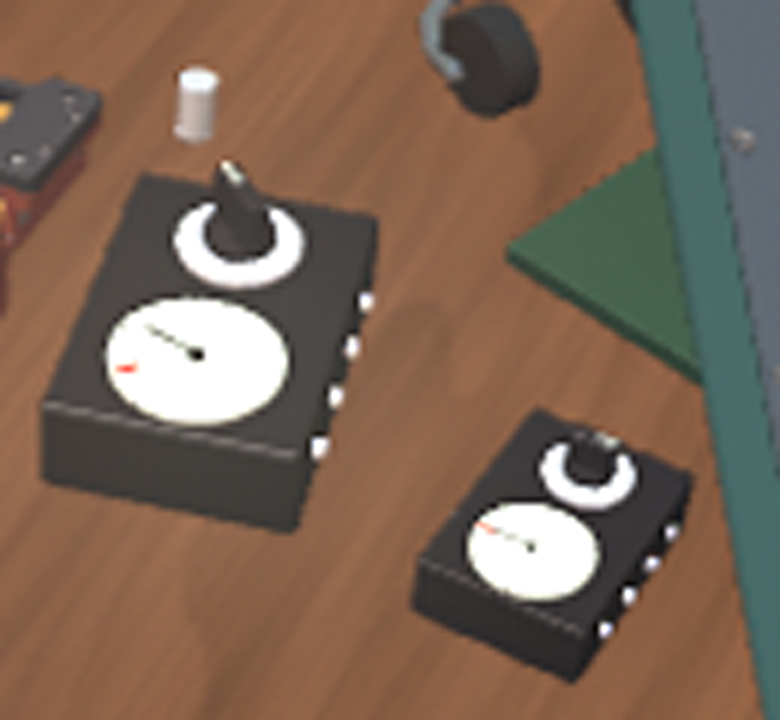

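View pics/d_cage.png

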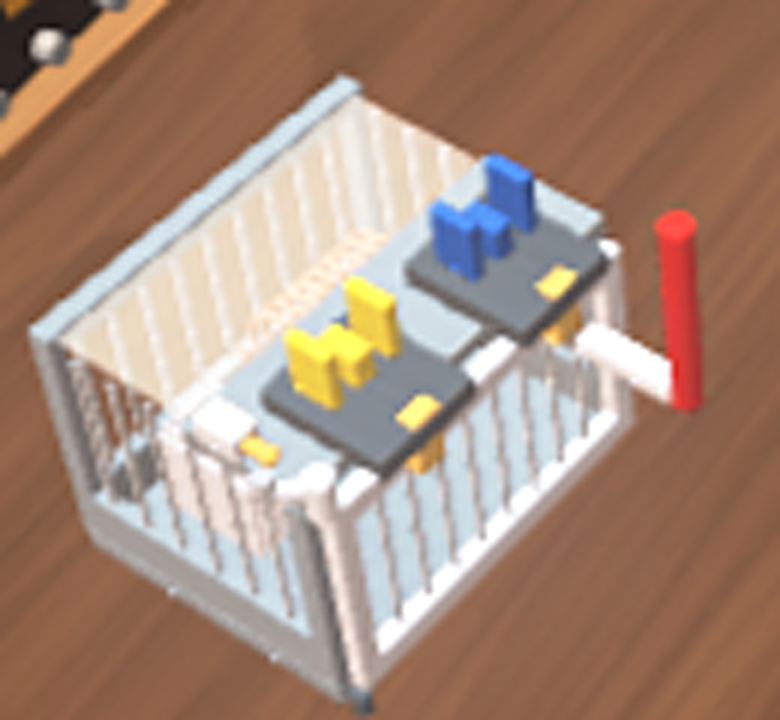

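```bash
python3 - <<'E'
from h import *
p=r.get_image("side")
T=lambda x,y:(260+x/6,140+y/6); C=lambda x,y:(120+x/6,190+y/6)
w=lambda n,uv,z:(print(n,np.round(atz(p,uv,z),4)),atz(p,uv,z))[1]
dm=w("dial",T(197,357),.062); nt=w("needle",T(148,326),.066); mk=w("mark",T(127,369),.063)
for c in [(375,215),(142,178),(44,402),(300,455)]: w("corner",T(*c),.06)
w("ring",T(239,245),.06)
w("knobtop a",T(230,168),.104)
for n,a in dict(y1=(312,345),y2=(372,298),b1=(457,225),b2=(510,172)).items(): w(n,C(*a),.2)
w("post",C(676,224),.21)
for n,a in dict(ytip=(432,480),base1=(262,385),base2=(380,470),base3=(470,385)).items(): w(n,C(*a),.164)
print("ang", [np.degrees(np.arctan2(v[1]-dm[1],v[0]-dm[0])) for v in (nt,mk)])
ps=r.get_image("scene")
S=lambda x,y:(310+x/5,170+y/5)
w=lambda n,uv,z:print(n,np.round(atz(ps,uv,z),4))
for n,a in dict(b1=(136,172),b2=(200,177),y1=(291,181),y2=(354,184)).items(): w(n,S(*a),.2)
U=lambda x,y:(180+x/7,170+y/7)
w("dial",U(393,348),.062); w("ring",U(192,378),.06); w("post",S(118,75),.21)
for c in [(80,318),(475,262),(528,425),(110,492)]: w("corner",U(*c),.06)
E
```

```text
dial [ 0.5271 -0.1827  0.062 ]
needle [ 0.5587 -0.188   0.066 ]
mark [ 0.5547 -0.156   0.063 ]
corner [ 0.4922 -0.3357  0.06  ]
corner [ 0.6202 -0.3024  0.06  ]
corner [ 0.5824 -0.1161  0.06  ]
corner [ 0.4496 -0.144   0.06  ]
ring [ 0.5475 -0.2766  0.06  ]
knobtop a [ 0.5591 -0.2845  0.104 ]
y1 [0.652  0.2527 0.2   ]
y2 [0.6456 0.2195 0.2   ]
b1 [0.6383 0.1674 0.2   ]
b2 [0.6362 0.1297 0.2   ]
post [0.5509 0.1302 0.21  ]
ytip [0.588  0.2657 0.164 ]
base1 [0.6802 0.2573 0.164 ]
base2 [0.6098 0.2715 0.164 ]
base3 [0.6031 0.2156 0.164 ]
ang [np.float64(-9.47071164732552), np.float64(44.06587383119003)]
b1 [0.6362 0.1264 0.2   ]
b2 [0.642  0.1634 0.2   ]
y1 [0.6471 0.2164 0.2   ]
y2 [0.6509 0.2529 0.2   ]
dial [ 0.5297 -0.1809  0.062 ]
ring [ 0.5475 -0.2751  0.06  ]
post [0.5482 0.1294 0.21  ]
corner [ 0.5004 -0.3337  0.06  ]
corner [ 0.4596 -0.1425  0.06  ]
corner [ 0.5856 -0.1166  0.06  ]
corner [ 0.6272 -0.3042  0.06  ]
```

```bash
python3 -m creep '[[[-10,-60,0,0,0,0,-1],[-10,-60,0,0,0,0,-1],[-10,-60,0,0,0,0,-1],[-10,-60,0,0,0,0,-1],[-10,-40,0,0,0,0,-1]]]'; python3 - <<'E'
from h import *
st=r.observe();p=r.get_image("wrist"); cv2.imwrite("pics/w1.png",p["color"]); print(st["tcp_pos"],st["ee_rot"], proj(p,[.5475,-.2766,.104],st),st["joint_positions"])
np.save("st1.npy",st,allow_pickle=True)
E
```

```text
time: 2.52
tcp_pos: [0.5495, -0.2828, 0.2397]
ee_rot: [2.223, 2.219, -0.0]
contact_force: [0.6, -0.4, -0.3]
grip_width: 0.0877
[ 0.54945778 -0.28284019  0.23970846] [ 2.22255649e+00  2.21925958e+00 -4.38552751e-04] [277.1287804  198.20718311] [-5.86860853e-01  3.84106217e-01  1.47022201e+00 -4.40569722e-04
  1.28658115e+00 -5.85252973e-01]
```

View pics/w1.png

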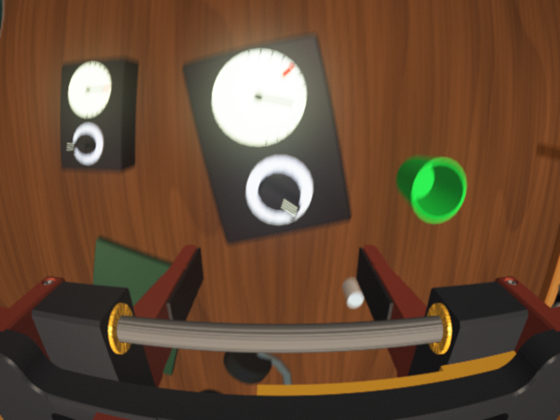

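```bash
python3 - <<'E'
from h import *
p=r.get_image("wrist"); crop(p,180,30,360,250,3.3,"w1c.png")
c=cv2.resize(p["color"][150:230,240:320],None,fx=8,fy=8,interpolation=cv2.INTER_CUBIC)
cv2.imwrite("pics/w1k.png",np.clip(c.astype(float)*2,0,255).astype(np.uint8))
E
```

```text
(no output)
```

View pics/w1c.png

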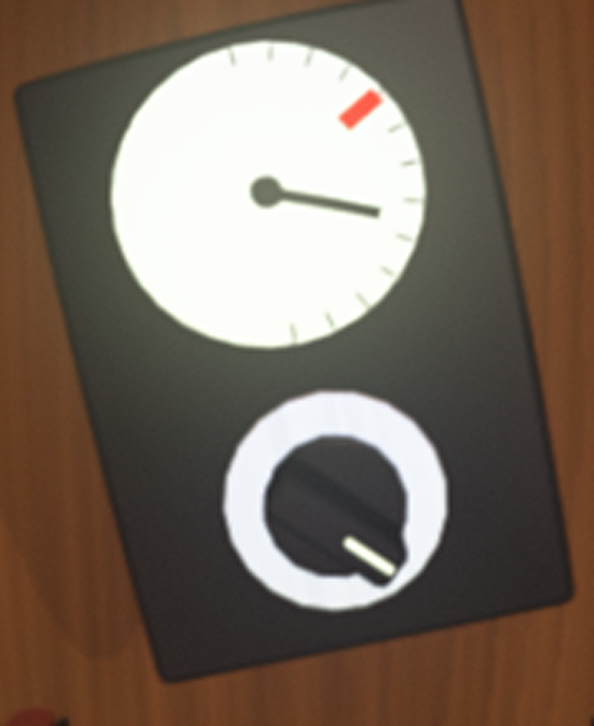

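View pics/w1k.png

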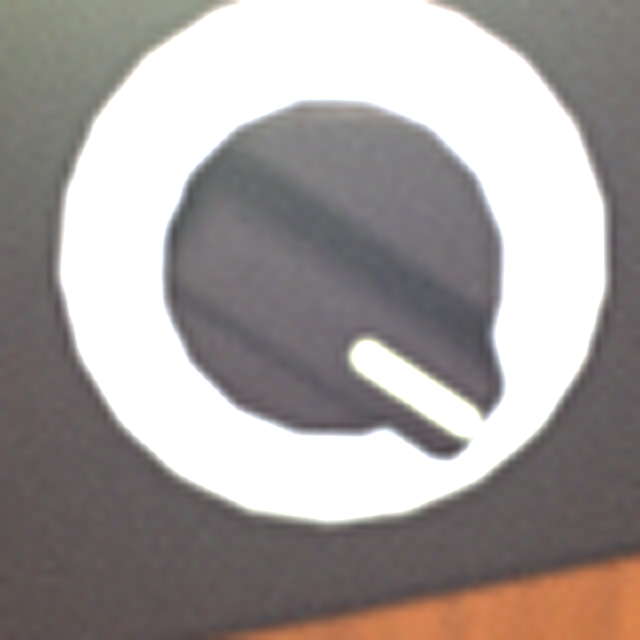

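```bash
python3 - <<'E'
from h import *
st=np.load("st1.npy",allow_pickle=True).item(); p=r.get_image("wrist")
k=lambda x,y,z:atz(p,(240+x/8,150+y/8),z,st); c=lambda x,y,z:atz(p,(180+x/3.3,30+y/3.3),z,st)
a,b=k(365,355,.104),k(470,425,.104); print(a,b,np.degrees(np.arctan2(*(b-a)[1::-1])))
print("knob disc",k(333,267,.074),"ring",k(333,255,.061))
d=c(267,192,.066);n=c(379,212,.066);d2=c(267,193,.062);m=c(360,109,.062); print(d,d2,np.linalg.norm(n-d),np.linalg.norm(m-d2))
f=lambda v:np.degrees(np.arctan2(v[1],v[0])); print(f(n-d),f(m-d2))
E
```

```text
[ 0.55504869 -0.27309017  0.104     ] [ 0.56682801 -0.28116725  0.104     ] -34.438437583039054
knob disc [ 0.55170817 -0.26962268  0.074     ] ring [ 0.55179924 -0.27089183  0.061     ]
[ 0.53195801 -0.17709182  0.066     ] [ 0.53173557 -0.17707667  0.062     ] 0.03307325453452573 0.037341288506513366
-10.517556432959465 42.90540397250169
```

```bash
python3 - <<'E'
from h import *
for i in range(3):
    st=r.observe(); print(st["tcp_pos"],st["ee_rot"])
    p=r.get_image("wrist"); 
cv2.imwrite("pics/w2.png",p["color"])
st=r.observe()
for X in ([.5475,-.2758,.06],[.5475,-.2758,.074],[.5284,-.182,.062]): print(proj(p,X,st))
crop(p,180,30,360,250,3.3,"w2c.png")
E
```

```text
[ 0.54942815 -0.28193489  0.23947397] [-2.22518505e+00 -2.21761856e+00  1.36017100e-04]
[ 0.54970892 -0.28035194  0.23944864] [-2.22305762e+00 -2.21889991e+00 -5.79763263e-04]
[ 0.54991572 -0.27940424  0.23945721] [-2.22138440e+00 -2.22028072e+00 -6.98645478e-04]
[276.91946515 190.4582424 ]
[276.81082334 193.77002619]
[257.2010075   97.71150971]
```

View pics/w2c.png

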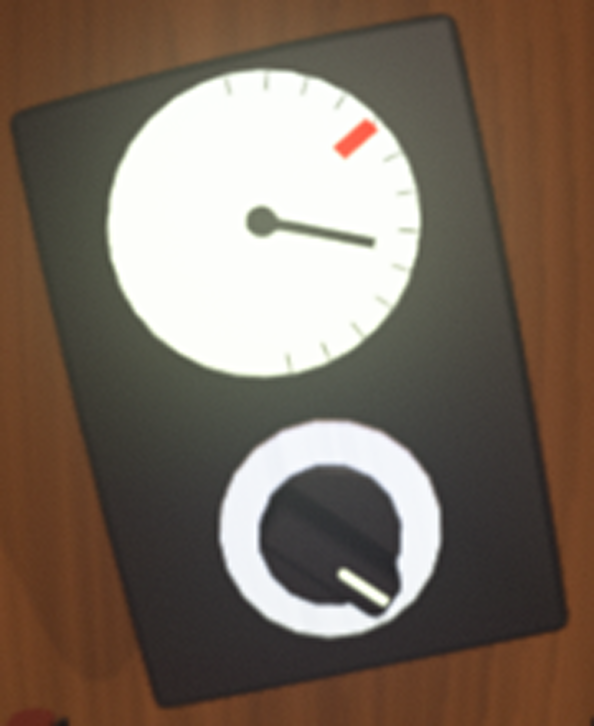

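```bash
python3 -m creep '[[[-1,4.5,0,0,0,-0.181,-1],[0,0,0,0,0,-0.181,-1],[0,0,0,0,0,-0.181,-1],[0,0,0,0,0,-0.181,-1],[0,0,0,0,0,-0.181,-1]]]';python3 -m creep '[[[0,0,0,0,0,-0.181,-1],[0,0,0,0,0,-0.181,-1],[0,0,0,0,0,-0.181,-1],[0,0,0,0,0,-0.181,-1],[0,0,0,0,0,-0.181,-1]]]';python3 -m creep '[[[0,0,0,0,0,-0.181,-1],[0,0,-30,0,0,-0.181,-0.3],[0,0,-20,0,0,0,-0.3]]]';  python3 - <<'E'
from h import *
st=r.observe();p=r.get_image("wrist"); cv2.imwrite("pics/w3.png",p["color"]); print(st["tcp_pos"],st["ee_rot"],st["joint_positions"],st["grip_width"])
T=R.from_rotvec(st["ee_rot"]).as_matrix();print(np.degrees(np.arctan2(T[1,1],T[0,1])))
p=r.get_image("side"); crop(p,230,130,360,240,6,"d3.png")
E
```

```text
time: 3.45
tcp_pos: [0.5495, -0.2735, 0.2397]
ee_rot: [-2.97, -1.021, -0.0]
contact_force: [-0.1, -0.9, -0.1]
grip_width: 0.0878
time: 4.08
tcp_pos: [0.5495, -0.2736, 0.2397]
ee_rot: [-3.118, 0.38, -0.0]
contact_force: [0.5, 0.6, -0.5]
grip_width: 0.0875
time: 4.45
tcp_pos: [0.5492, -0.2734, 0.1889]
ee_rot: [-3.0, 0.93, 0.001]
contact_force: [0.3, 0.3, 0.2]
grip_width: 0.0713
[ 0.54918833 -0.27336944  0.18885044] [-3.00028148e+00  9.29562493e-01  8.40678318e-04] [-5.74676350e-01  4.25704680e-01  1.53855406e+00  4.78028927e-04
  1.17801426e+00  1.59682904e+00] 0.07134126622720306
-124.4285944403864
```

View pics/w3.png

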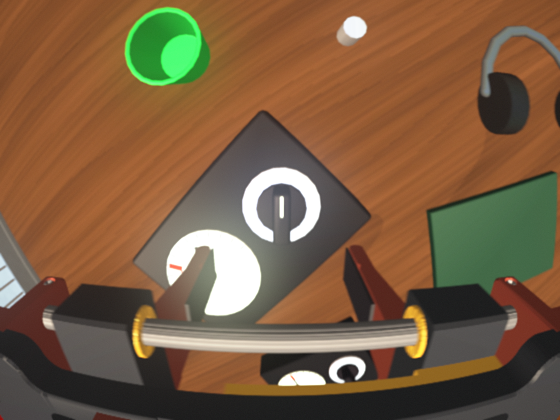

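View pics/d3.png

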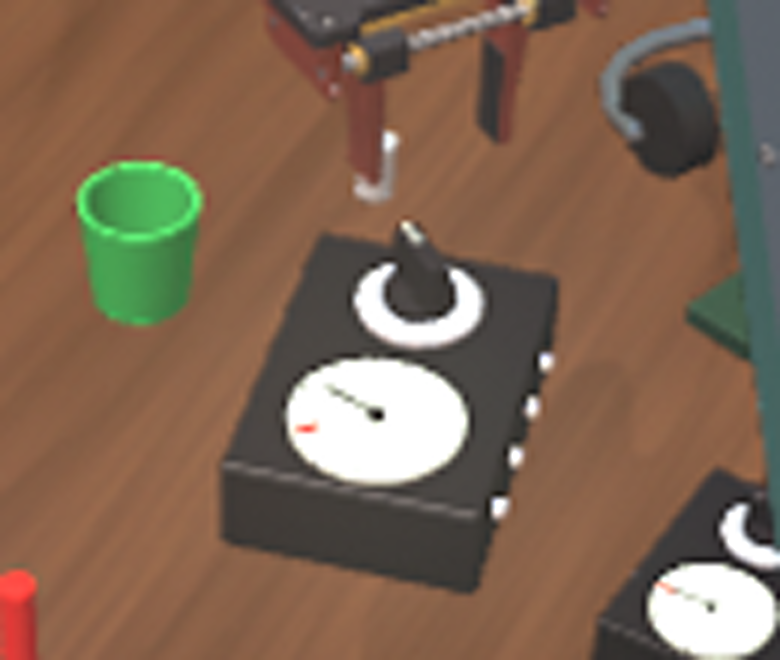

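```bash
python3 -m creep '[[[-0.5,-1.5,-40,0,0,0,-0.3],[0,0,-35,0,0,0,-0.3],[0,0,-16,0,0,0,-0.3],[0,0,0,0,0,0,-0.3]]]';python3 -m creep '[[[0,0,0,0,0,0,1],[0,0,0,0,0,0,1],[0,0,0,0,0,0,1],[0,0,0,0,0,0,1]]]' 15
```

```text
time: 5.05
tcp_pos: [0.5485, -0.2763, 0.0984]
ee_rot: [-3.001, 0.929, 0.002]
contact_force: [-0.6, 0.4, -0.1]
grip_width: 0.0574
time: 5.55
tcp_pos: [0.5486, -0.2772, 0.0991]
ee_rot: [3.001, -0.93, 0.001]
contact_force: [-0.1, 0.6, 1.0]
grip_width: 0.0206
```

```bash
python3 -m creep '[[[0,0,0,0,0,0,1],[0,0,0,0,0,0,1],[0,0,0,0,0,0,1]]]'; python3 -m creep '[[[0,0,0,0,0,0.168,1],[0,0,0,0,0,0.168,1],[0,0,0,0,0,0.168,1],[0,0,0,0,0,0.168,1],[0,0,0,0,0,0.168,1]]]';python3 -m creep '[[[0,0,0,0,0,0.168,1],[0,0,0,0,0,0.168,1],[0,0,0,0,0,0.168,1],[0,0,0,0,0,0.168,1],[0,0,0,0,0,0.168,1]]]';python3 -m creep '[[[0,0,0,0,0,0,1]]]'; python3 - <<'E'
from h import *
st=r.observe();p=r.get_image("wrist"); cv2.imwrite("pics/w4.png",p["color"]); print(st["tcp_pos"],st["joint_positions"],st["grip_width"],st["contact_force"],st["moment"])
p=r.get_image("side"); crop(p,260,170,330,230,10,"d4.png")
E
```

```text
time: 5.92
tcp_pos: [0.5497, -0.2755, 0.099]
ee_rot: [-2.998, 0.93, -0.002]
contact_force: [3.1, 5.8, 2.0]
grip_width: 0.0137
time: 6.55
tcp_pos: [0.5496, -0.2758, 0.099]
ee_rot: [-3.117, -0.381, -0.004]
contact_force: [3.1, 5.0, 0.9]
grip_width: 0.0138
time: 7.18
tcp_pos: [0.5498, -0.2759, 0.099]
ee_rot: [-2.691, -1.62, -0.004]
contact_force: [4.6, 4.9, 0.4]
grip_width: 0.014
time: 7.3
tcp_pos: [0.5498, -0.2759, 0.099]
ee_rot: [-2.694, -1.615, -0.004]
contact_force: [3.6, 5.3, 1.4]
grip_width: 0.0141
[ 0.54979857 -0.27589443  0.09898971] [-0.57890398  0.52939984  1.61854638  0.00313851  0.99255276 -0.09000568] 0.01410702788525193 [3.62952217 5.25727396 1.35344425] [ 0.88219044 -0.7295943  -0.02410373]
```

View pics/w4.png

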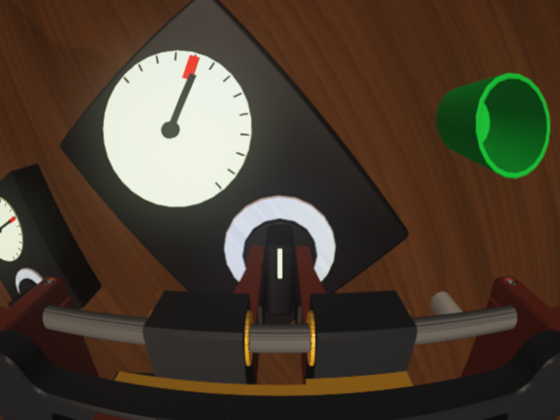

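View pics/d4.png

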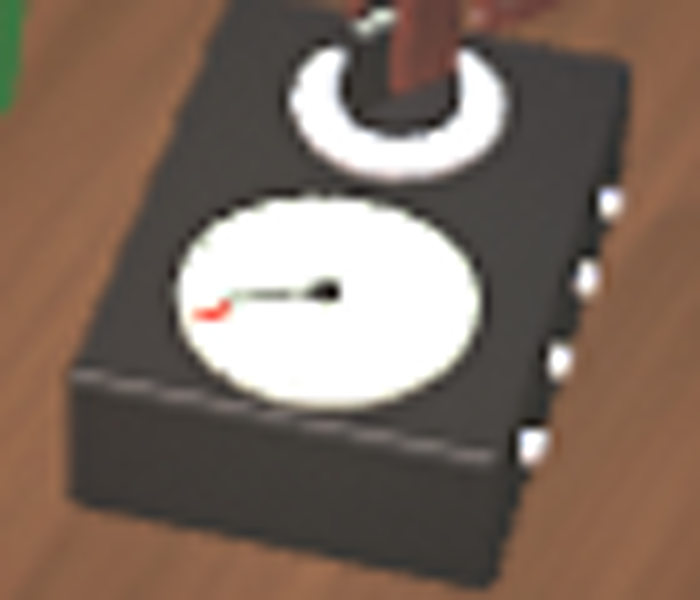

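```bash
cat > needle.py <<'E'
from h import *
st=r.observe();p=r.get_image("wrist"); im=p["color"].astype(int); b,g,rd=im[...,0],im[...,1],im[...,2]
guess=proj(p,[.5295,-.181,.064],st)
yy,xx=np.mgrid[:420,:560]
red=(rd>150)&(g<110)&(b<110)&(np.hypot(xx-guess[0],yy-guess[1])<85)
n,lab,s,c=cv2.connectedComponentsWithStats(red.astype(np.uint8)); i=1+np.argmax(s[1:,4]); mk=c[i]
print("guess",guess,"mark",mk,s[i,4])
white=(im.min(2)>140)&(np.hypot(xx-guess[0],yy-guess[1])<110)
n,lab,s,c=cv2.connectedComponentsWithStats(white.astype(np.uint8)); i=1+np.argmax(s[1:,4])
cn,_=cv2.findContours((lab==i).astype(np.uint8),cv2.RETR_EXTERNAL,cv2.CHAIN_APPROX_NONE); hull=cv2.convexHull(max(cn,key=cv2.contourArea))[:,0]
W=np.array([atz(p,h,.062,st)[:2] for h in hull]); A=np.c_[2*W,np.ones(len(W))]; s_=np.linalg.lstsq(A,(W**2).sum(1),rcond=None)[0]; ctr=s_[:2]; print("dial fit",ctr,np.sqrt(s_[2]+ctr@ctr))
# needle: darkest pixels on ring 12..28 mm at z=.066
ths=np.radians(np.arange(0,360,.5)); prof=[]
for t in ths:
    prof.append(np.mean([cv2.remap(p["color"].min(2).astype(np.float32),*[np.array([[v]],np.float32) for v in proj(p,[*(ctr+q*np.array([np.cos(t),np.sin(t)])),.066],st)],cv2.INTER_LINEAR)[0,0] for q in np.linspace(.013,.026,6)]))
prof=np.array(prof); w=np.clip(prof.max()*.75-prof,0,None); k=prof.argmin(); idx=np.arange(k-14,k+15)%len(ths)
nt=np.angle((w[idx]*np.exp(1j*ths[idx])).sum()); m=atz(p,mk,.062,st)[:2]-ctr; ma=np.arctan2(m[1],m[0])
print("needle",nt,"mark",ma,"needle must turn ccw",ma-nt,"knob",2*(ma-nt))
x,y=map(int,guess); cv2.imwrite("pics/nz.png",cv2.resize(p["color"][max(0,y-90):y+90,max(0,x-90):x+90],None,fx=3.2,fy=3.2,interpolation=cv2.INTER_CUBIC))
E
python3 needle.py
```

```text
guess [168.52693254 129.11007888] mark [190.08290155  66.03108808] 193
dial fit [ 0.53015026 -0.18174575] 0.04601651171509986
needle 0.6298758118649873 mark 0.7549867064661309 needle must turn ccw 0.12511089460114355 knob 0.2502217892022871
```

View pics/nz.png

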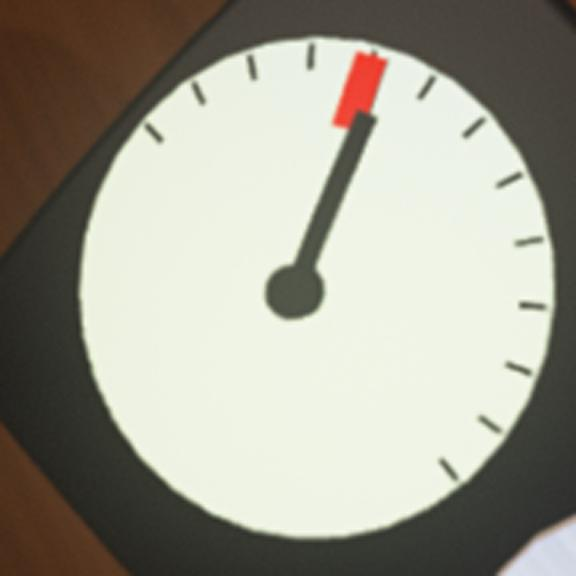

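```bash
python3 - <<'E'
from h import *
st=r.observe();p=r.get_image("wrist")
c=lambda x,y,z:atz(p,(78+x/3.2,39+y/3.2),z,st)[:2]
h=c(295,292,.066);t=c(367,117,.066);mo=c(371,62,.062);f=lambda v:np.arctan2(v[1],v[0])
print(h,f(t-h),np.linalg.norm(t-h))
for z in(.062,.064):
  mo=c(371,62,z);print(f(mo-h),f(mo-[.5301,-.1817]),np.linalg.norm(mo-h))
E
```

```text
[ 0.53066007 -0.18233612] 0.645260914327776 0.03301138562804537
0.7559622795927374 0.7360946876785718 0.04265797653932105
0.7415119182186817 0.7215565660032959 0.0424746691672655
```

```bash
python3 -m creep '[[[0,0,0,0,0,0.1,1],[0,0,0,0,0,0.1,1],[0,0,0,0,0,0,1],[0,0,0,0,0,0,1]]]'; python3 needle.py
```

```text
time: 8.0
tcp_pos: [0.5498, -0.2759, 0.099]
ee_rot: [2.521, 1.874, 0.004]
contact_force: [4.0, 5.3, 1.5]
grip_width: 0.0142
guess [194.6724382  108.20283685] mark [231.15555556  49.87222222] 180
dial fit [ 0.53012524 -0.18173017] 0.046019763293045995
needle 0.7306511152132531 mark 0.7409872585843764 needle must turn ccw 0.010336143371123319 knob 0.020672286742246637
```

View pics/nz.png

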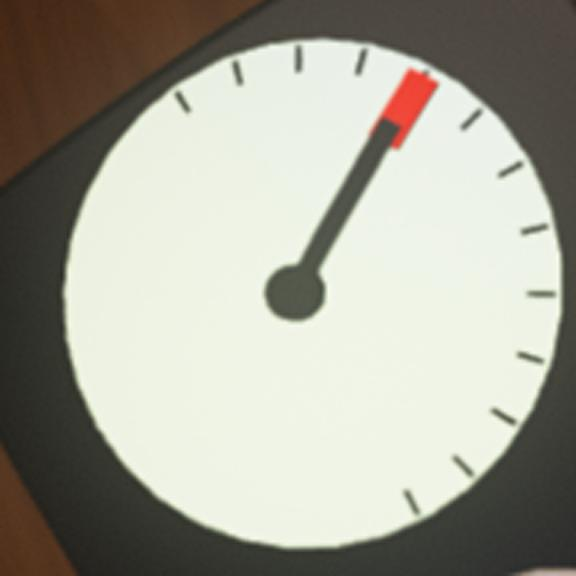

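```bash
python3 -m creep '[[[0,0,0,0,0,0,-0.5],[0,0,0,0,0,0,-0.5],[0,0,0,0,0,0,-0.5],[0,0,15,0,0,0,-0.5],[-10,0,40,0,0,0,-0.3]]]'; python3 -m creep '[[[-30,10,40,0,0,0,-0.5],[0,0,0,0,0,0,-0.5],[0,0,0,0,0,0,-0.5],[0,0,0,0,0,0,-0.5]]]';python3 needle.py; python3 -c "
from h import *
st=r.observe();p=r.get_image('wrist');print(ray(p,(280,210),st))"
```

```text
time: 8.68
tcp_pos: [0.5377, -0.2765, 0.1532]
ee_rot: [-2.518, -1.873, 0.002]
contact_force: [0.1, -0.1, -0.4]
grip_width: 0.0563
time: 9.18
tcp_pos: [0.5084, -0.2669, 0.1926]
ee_rot: [-2.52, -1.874, 0.001]
contact_force: [-0.4, -0.3, 0.6]
grip_width: 0.0658
guess [274.01949549 104.72326562] mark [299.          66.70769231] 65
dial fit [ 0.53012127 -0.18172982] 0.04606713084142731
needle 0.7432230423306938 mark 0.7390875479430798 needle must turn ccw -0.004135494387613958 knob -0.008270988775227917
(array([ 0.53178237, -0.18994878,  0.33658292]), array([-0.08322012, -0.27815391, -0.95692466]))
```

View pics/nz.png

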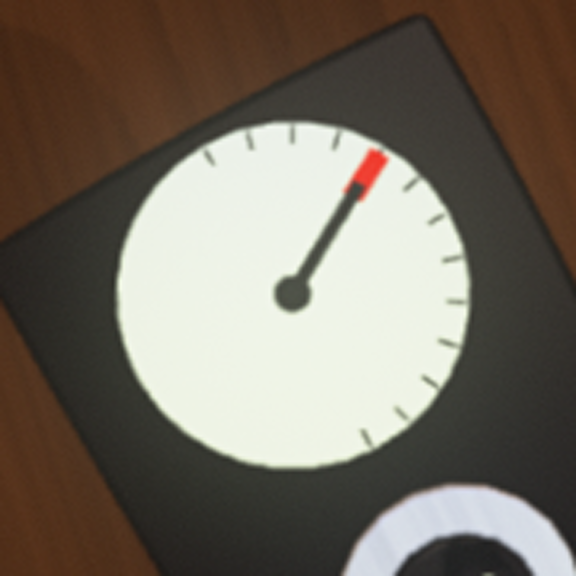

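```bash
python3 -m creep '[[[14,50,20,0,0,0.1744,-0.5],[14,50,20,0,0,0.1744,-0.5],[14,50,20,0,0,0.1744,-0.5],[14,50,16,0,0,0.1744,-0.5],[14,50,0,0,0,0.1744,-0.5]]]'; python3 -m creep '[[[14,50,0,0,0,0.1744,-0.5],[14,50,0,0,0,0.1744,-0.5],[14,50,0,0,0,0.1744,-0.5],[14,50,0,0,0,0.1744,-0.5],[14,50,0,0,0,0.1744,-0.5]]]';python3 -m creep '[[[0.5,2.5,0,0,0,0,-0.5],[0,0,0,0,0,0,-0.5],[0,0,0,0,0,0,-0.5],[0,0,0,0,0,0,-0.5]]]';  python3 - <<'E'
from h import *
st=r.observe();p=r.get_image("wrist"); cv2.imwrite("pics/w5.png",p["color"]); print(st["tcp_pos"],st["joint_positions"],st["grip_width"])
T=R.from_rotvec(st["ee_rot"]).as_matrix();print(np.degrees(np.arctan2(T[1,1],T[0,1])))
for X in([.649,.2355,.2],[.6383,.1465,.2],[.5496,.13,.21]):print(proj(p,X,st))
p=r.get_image("side"); crop(p,120,150,260,290,5,"d5.png")
E
```

```text
time: 9.9
tcp_pos: [0.5798, -0.0154, 0.2704]
ee_rot: [1.485, 2.767, 0.001]
contact_force: [0.5, 0.9, 0.2]
grip_width: 0.0663
time: 10.52
tcp_pos: [0.6488, 0.2348, 0.2684]
ee_rot: [-0.177, -3.135, 0.001]
contact_force: [1.5, -1.0, -0.0]
grip_width: 0.0658
time: 11.02
tcp_pos: [0.6489, 0.2342, 0.2698]
ee_rot: [-0.19, -3.136, 0.001]
contact_force: [-1.1, -0.6, 0.3]
grip_width: 0.0656
[0.64889109 0.23415461 0.26975375] [ 2.46409433e-01  4.67613123e-01  1.25843764e+00 -2.71934874e-04
  1.41577758e+00 -1.20354143e+00] 0.06560016188932244
83.07847365181063
[281.58451288 231.09450111]
[159.68116422 230.23208707]
[109.55411297 114.81824699]
```

View pics/w5.png

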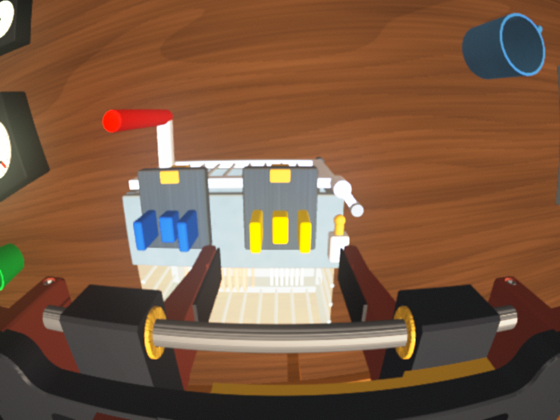

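View pics/d5.png

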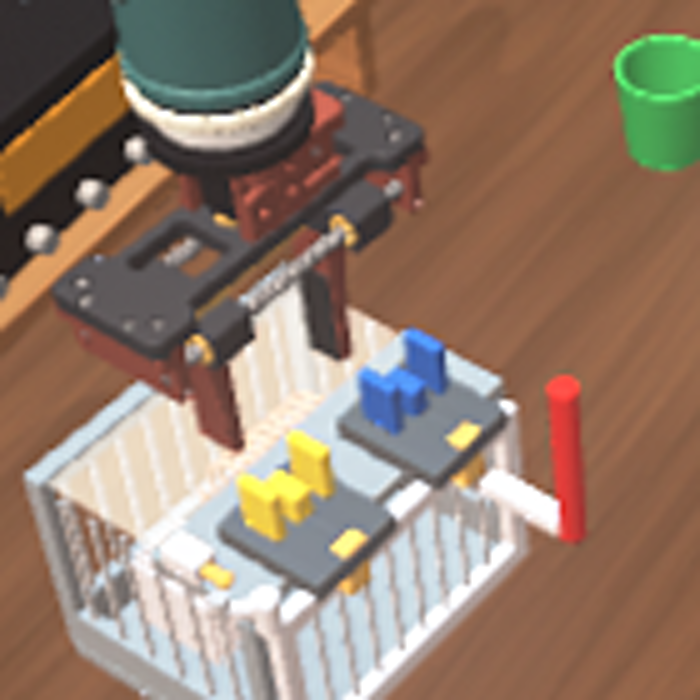

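```bash
python3 - <<'E'
from h import *
p=r.get_image("wrist"); crop(p,120,150,330,270,3.7,"w5c.png")
E
```

```text
(no output)
```

View pics/w5c.png

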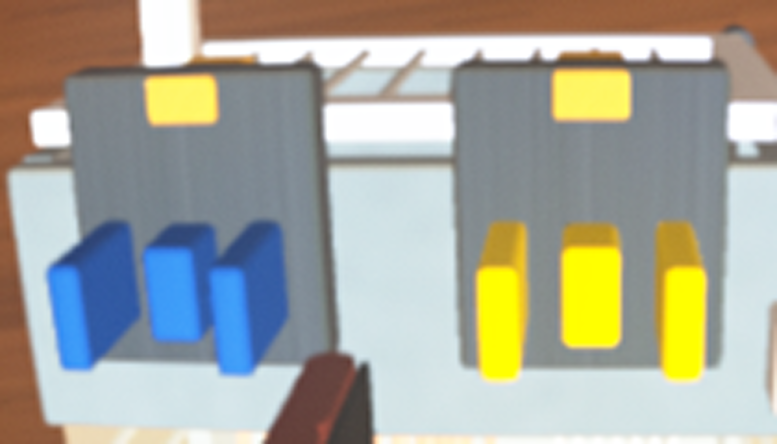

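```bash
python3 -m creep '[[[2,0,-40,0,0,0,-0.5],[0,0,-25,0,0,0,-0.5],[0,0,-15,0,0,0,-0.5],[0,0,0,0,0,0,-0.5]]]' 20; python3 -m creep '[[[0,0,0,0,0,0,1],[0,0,0,0,0,0,1],[0,0,0,0,0,0,1],[0,0,0,0,0,0,1],[0,0,0,0,0,0,1]]]' 20;  python3 -m creep '[[[0,0,0,0,0,0,1],[0,0,0,0,0,0,1]]]'; python3 - <<'E'
from h import *
st=r.observe();p=r.get_image("wrist"); cv2.imwrite("pics/w6.png",p["color"]); print(st["tcp_pos"],st["grip_width"],st["contact_force"])
p=r.get_image("side"); crop(p,120,150,260,290,5,"d6.png")
E
```

```text
time: 11.68
tcp_pos: [0.6504, 0.2352, 0.1887]
ee_rot: [-0.187, -3.134, 0.001]
contact_force: [-0.4, -0.2, -0.0]
grip_width: 0.0658
time: 12.3
tcp_pos: [0.6515, 0.2341, 0.1911]
ee_rot: [0.187, 3.134, -0.003]
contact_force: [-1.6, -4.6, 5.7]
grip_width: 0.0267
time: 12.55
tcp_pos: [0.6515, 0.2341, 0.1911]
ee_rot: [0.187, 3.134, -0.003]
contact_force: [-0.6, -5.0, 6.2]
grip_width: 0.027
[0.65153453 0.23407291 0.19108795] 0.027018963445996025 [-0.59215521 -4.96049865  6.19560179]
```

View pics/w6.png

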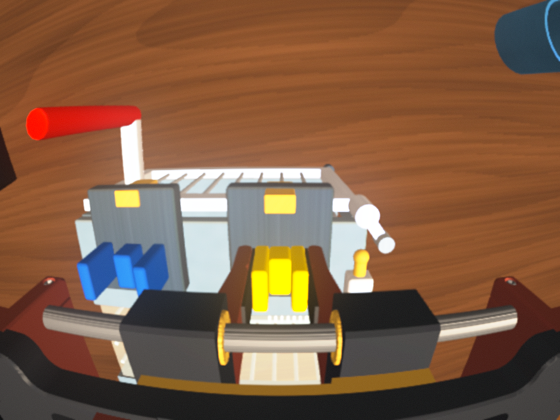

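View pics/d6.png

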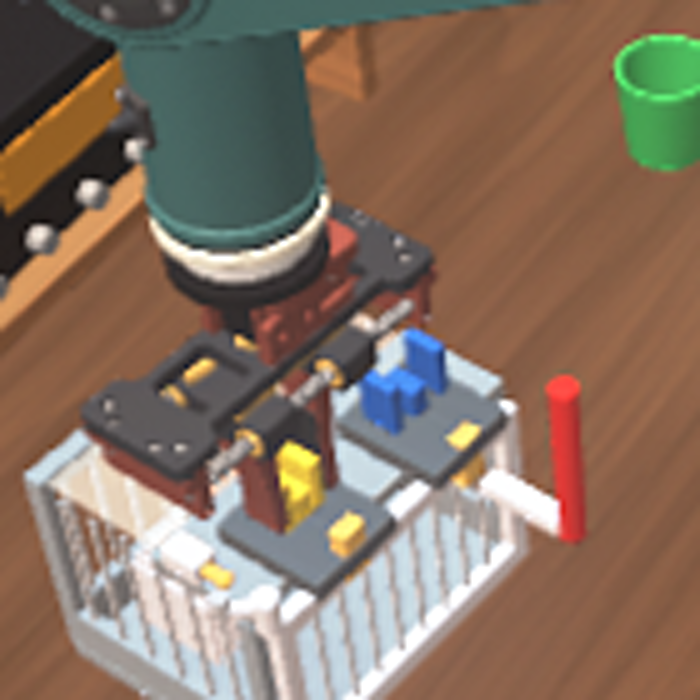

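```bash
python3 -m creep '[[[0,0,0,0,0,0,-0.5],[0,0,0,0,0,0,-0.5],[0,0,0,0,0,0,-0.5],[0,0,5,0,0,0,-0.5],[0,0,45,0,0,0,-0.5]]]'; python3 -m creep '[[[-5.5,-44.5,0,0,0,0,-0.5],[-5,-45,0,0,0,0,-0.5],[0,0,0,0,0,0,-0.5],[0,0,0,0,0,0,-0.5]]]';  python3 - <<'E'
from h import *
st=r.observe();p=r.get_image("wrist"); cv2.imwrite("pics/w7.png",p["color"]); print(st["tcp_pos"],st["grip_width"],st["contact_force"])
for X in([.649,.2345,.2],[.6385,.146,.2],[.5496,.13,.21]):print(proj(p,X,st))
E
```

```text
time: 13.28
tcp_pos: [0.6486, 0.235, 0.2367]
ee_rot: [-0.186, -3.129, 0.004]
contact_force: [0.1, -0.0, 0.5]
grip_width: 0.0658
time: 13.78
tcp_pos: [0.6407, 0.1464, 0.2399]
ee_rot: [0.187, 3.136, 0.001]
contact_force: [-0.2, 1.4, 0.2]
grip_width: 0.0656
[0.64070165 0.14636095 0.23992655] 0.06557663771679498 [-0.21683044  1.40576779  0.24979818]
[415.32275332 242.79149379]
[278.56314386 244.95225605]
[228.42587686  99.94462776]
```

View pics/w7.png

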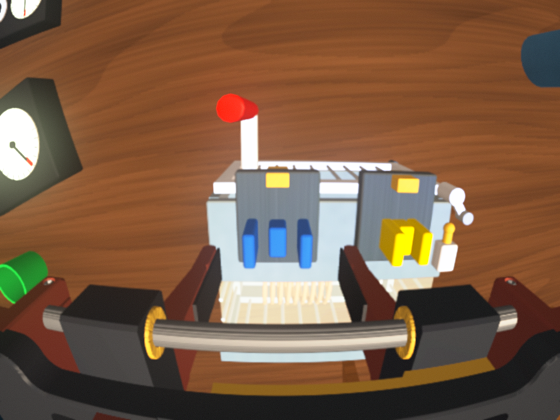

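```bash
python3 -m creep '[[[0,0,-28,0,0,0,-0.5],[0,0,-20,0,0,0,-0.5],[0,0,0,0,0,0,-0.2]]]' 20; python3 -m creep '[[[0,0,0,0,0,0,1],[0,0,0,0,0,0,1],[0,0,0,0,0,0,1],[0,0,0,0,0,0,1],[0,0,0,0,0,0,1]]]' 20;  python3 -m creep '[[[0,0,0,0,0,0,1]]]'; python3 - <<'E'
from h import *
p=r.get_image("side"); crop(p,120,150,260,290,5,"d8.png")
E
```

```text
time: 14.2
tcp_pos: [0.6392, 0.1471, 0.1898]
ee_rot: [-0.184, -3.133, 0.001]
contact_force: [0.5, 0.2, -0.0]
grip_width: 0.0594
time: 14.82
tcp_pos: [0.6408, 0.1448, 0.1926]
ee_rot: [0.187, 3.135, -0.003]
contact_force: [-1.1, -4.7, 1.6]
grip_width: 0.027
time: 14.95
tcp_pos: [0.6408, 0.1447, 0.1926]
ee_rot: [0.187, 3.135, -0.003]
contact_force: [-0.9, -5.8, 1.1]
grip_width: 0.0268
```

View pics/d8.png

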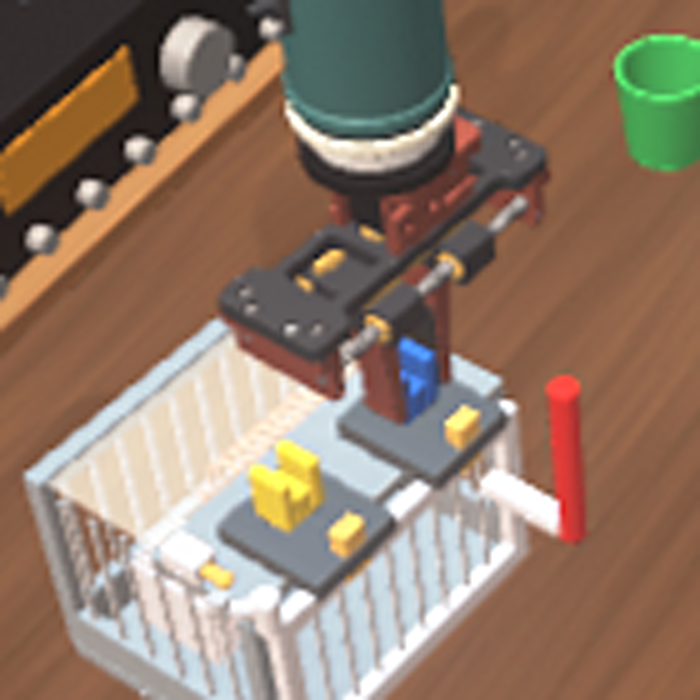

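```bash
python3 -m creep '[[[0,0,0,0,0,0,-0.5],[0,0,0,0,0,0,-0.5],[0,0,0,0,0,0,-0.5],[0,0,5,0,0,0,-0.5],[0,0,48,0,0,0,-0.5]]]'; python3 -m creep '[[[-45,-8,0,0,0,0,-0.5],[-44.5,-8,0,0,0,0,-0.5],[0,0,0,0,0,0,-0.5],[0,0,0,0,0,0,-0.5]]]';  python3 - <<'E'
from h import *
st=r.observe();p=r.get_image("wrist"); cv2.imwrite("pics/w9.png",p["color"]); print(st["tcp_pos"],st["grip_width"],st["contact_force"])
for X in([.6375,.1445,.2],[.5505,.129,.21]):print(proj(p,X,st))
E
```

```text
time: 15.62
tcp_pos: [0.638, 0.1458, 0.2418]
ee_rot: [-0.186, -3.128, 0.002]
contact_force: [0.6, 0.2, 0.8]
grip_width: 0.0656
time: 16.12
tcp_pos: [0.5521, 0.1302, 0.2454]
ee_rot: [0.186, 3.134, 0.001]
contact_force: [-0.2, -0.3, -0.2]
grip_width: 0.066
[0.55207466 0.13021467 0.24540169] 0.06595131690369788 [-0.21494326 -0.29607737 -0.19374023]
[311.93865835 345.06194163]
[277.26918305 248.90261804]
```

View pics/w9.png

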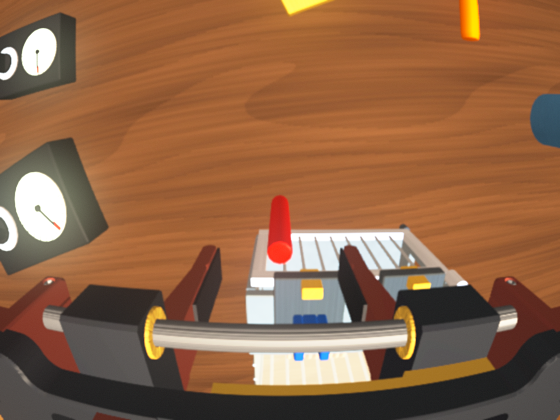

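```bash
python3 -m creep '[[[1,0,-30,0,0,0,-0.5],[0,0,-23,0,0,0,-0.5],[0,0,0,0,0,0,0]]]' 35; python3 -m creep '[[[0,0,0,0,0,0,1],[0,0,0,0,0,0,1],[0,0,0,0,0,0,1],[0,0,0,0,0,0,1],[0,0,0,0,0,0,1]]]' 35;  python3 -m creep '[[[0,0,0,0,0,0,1]]]'; python3 - <<'E'
from h import *
a=np.radians(6.8);x=np.array([np.cos(a),-np.sin(a)]);y=np.array([np.sin(a),np.cos(a)])
P=np.array([.552,.129]);H=P+.06*x+.1655*y;v=P-H
pr=P
for k in range(1,18):
    t=-.09*k; q=H+np.array([[np.cos(t),-np.sin(t)],[np.sin(t),np.cos(t)]])@v; print(k,round(-t,2),np.round(q,4),np.round((q-pr)*1e3,1));pr=q
print(H)
E
```

```text
time: 16.55
tcp_pos: [0.5519, 0.13, 0.1899]
ee_rot: [-0.186, -3.133, 0.001]
contact_force: [-0.5, 0.1, 0.1]
grip_width: 0.0592
time: 17.18
tcp_pos: [0.5522, 0.1302, 0.192]
ee_rot: [0.187, 3.135, 0.0]
contact_force: [0.1, 0.8, 1.8]
grip_width: 0.0153
time: 17.3
tcp_pos: [0.5522, 0.1302, 0.192]
ee_rot: [0.186, 3.135, 0.0]
contact_force: [-1.3, 1.6, 3.4]
grip_width: 0.0151
1 0.09 [0.5382 0.1368] [-13.8   7.8]
2 0.18 [0.5251 0.1457] [-13.1   9. ]
3 0.27 [0.5129 0.1558] [-12.2  10.1]
4 0.36 [0.5017 0.167 ] [-11.2  11.2]
5 0.45 [0.4915 0.1791] [-10.2  12.1]
6 0.54 [0.4824 0.1921] [-9.1 13. ]
7 0.63 [0.4746 0.2058] [-7.9 13.8]
8 0.72 [0.468  0.2202] [-6.6 14.4]
9 0.81 [0.4627 0.2352] [-5.3 14.9]
10 0.9 [0.4588 0.2505] [-3.9 15.3]
11 0.99 [0.4563 0.2662] [-2.5 15.6]
12 1.08 [0.4552 0.282 ] [-1.1 15.8]
13 1.17 [0.4555 0.2978] [ 0.3 15.8]
14 1.26 [0.4573 0.3135] [ 1.7 15.7]
15 1.35 [0.4604 0.329 ] [ 3.2 15.5]
16 1.44 [0.465  0.3442] [ 4.5 15.2]
17 1.53 [0.4708 0.3589] [ 5.9 14.7]
[0.63117379 0.28623155]
```

```bash
python3 -m creep '[[[-13.8,7.8,0,0,0,-0.09,1],[-13.1,9,0,0,0,-0.09,1],[-12.2,10.1,0,0,0,-0.09,1]]]'; python3 -m creep '[[[-11.2,11.2,0,0,0,-0.09,1],[-10.2,12.1,0,0,0,-0.09,1]]]'; python3 -c "
from h import *
p=r.get_image('side'); crop(p,120,150,260,290,5,'d10.png')"
```

```text
time: 17.68
tcp_pos: [0.5134, 0.1573, 0.192]
ee_rot: [0.612, 3.08, 0.001]
contact_force: [2.2, 2.7, -0.5]
grip_width: 0.0154
time: 17.92
tcp_pos: [0.493, 0.1801, 0.1921]
ee_rot: [0.884, 3.011, 0.0]
contact_force: [5.8, -2.4, -3.0]
grip_width: 0.0154
```

View pics/d10.png

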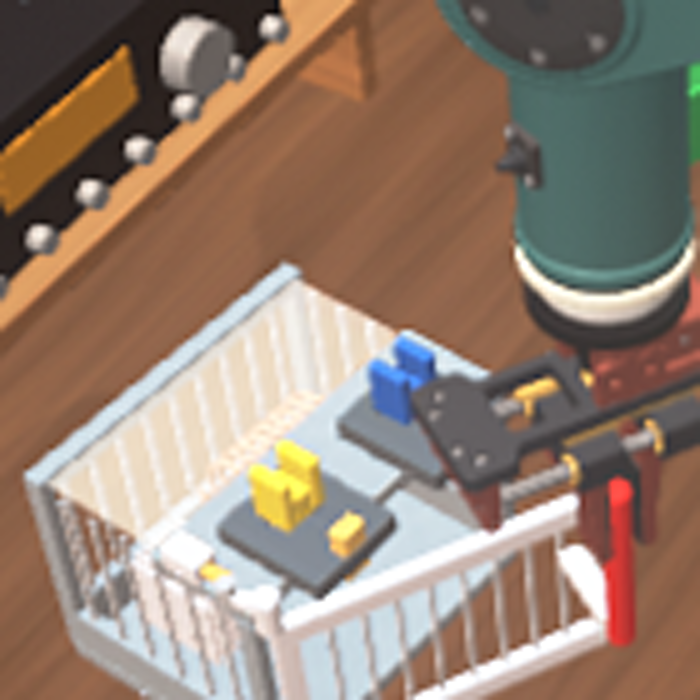

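```bash
python3 -m creep '[[[-9.1,13,0,0,0,-0.09,1],[-7.9,13.8,0,0,0,-0.09,1],[-6.6,14.4,0,0,0,-0.09,1]]]'; python3 -m creep '[[[-5.3,14.9,0,0,0,-0.09,1],[-3.9,15.3,0,0,0,-0.09,1],[-2.5,15.6,0,0,0,-0.09,1]]]';python3 -m creep '[[[-1.1,15.8,0,0,0,-0.09,1],[0.3,15.8,0,0,0,-0.09,1],[1.7,15.7,0,0,0,-0.09,1]]]';python3 -m creep '[[[3.2,15.5,0,0,0,-0.09,1],[4.5,15.2,0,0,0,-0.09,1],[0,0,0,0,0,0,1]]]'; python3 -c "
from h import *
p=r.get_image('side'); crop(p,60,120,340,330,2.8,'d11.png')
st=r.observe();p=r.get_image('wrist');cv2.imwrite('pics/w11.png',p['color'])
print(st['tcp_pos'],st['joint_positions'])
v=st['tcp_pos'][:2]-[.6312,.2862]; print(np.arctan2(*v[::-1])-np.arctan2(-.1572,-.0792),np.linalg.norm(v))"
```

```text
time: 18.35
tcp_pos: [0.4692, 0.2218, 0.192]
ee_rot: [1.281, 2.866, 0.002]
contact_force: [5.0, 1.7, -2.3]
grip_width: 0.0156
time: 18.73
tcp_pos: [0.458, 0.2677, 0.192]
ee_rot: [1.654, 2.668, 0.003]
contact_force: [7.3, 0.7, -2.9]
grip_width: 0.0157
time: 19.1
tcp_pos: [0.4592, 0.3147, 0.192]
ee_rot: [1.998, 2.421, 0.003]
contact_force: [7.6, -2.8, -1.8]
grip_width: 0.0156
time: 19.48
tcp_pos: [0.4672, 0.3456, 0.192]
ee_rot: [2.205, 2.234, 0.003]
contact_force: [5.3, -2.7, 1.9]
grip_width: 0.0154
[0.46695845 0.3451274  0.19197021] [ 0.5189264   0.37686141  1.61150954 -0.00239003  1.15069345  0.5058095 ]
4.834605840396203 0.17449276697111718
```

View pics/d11.png

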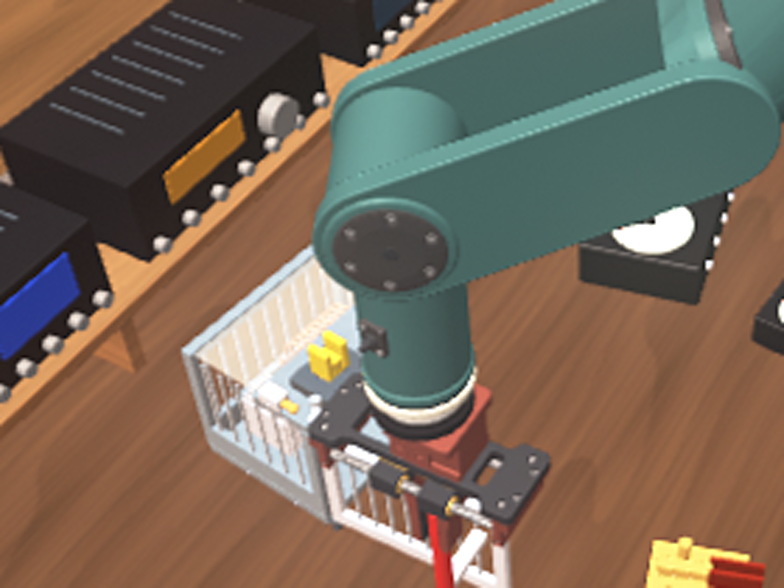

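View pics/w11.png

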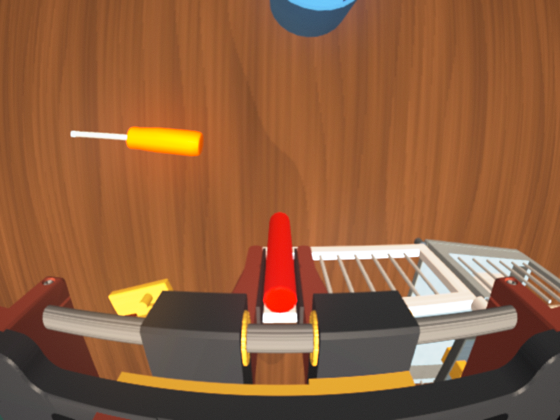

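```bash
python3 -m creep '[[[2.5,7,0,0,0,-0.04,1],[2,6,0,0,0,-0.04,1],[0,0,0,0,0,0,1],[0,0,0,0,0,0,1],[0,0,0,0,0,0,1]]]'; python3 -c "
from h import *
ps=r.get_image('scene'); crop(ps,170,140,450,320,2.8,'s12.png');crop(ps,195,195,270,260,8,'s12t.png')
p=r.get_image('side'); crop(p,60,100,460,400,2,'d12.png');crop(p,255,140,345,230,8,'d12t.png')
st=r.observe()
v=st['tcp_pos'][:2]-[.6312,.2862]; print(2*np.pi-np.arctan2(*v[::-1])+np.arctan2(-.1572,-.0792),np.linalg.norm(v),st['contact_force'],st['qvel'])"
```

```text
time: 20.2
tcp_pos: [0.4718, 0.3573, 0.192]
ee_rot: [2.291, 2.144, 0.003]
contact_force: [6.6, -2.9, 0.5]
grip_width: 0.0155
1.5235069411371351 0.17454261217394407 [ 5.93593004 -2.43600989 -0.42977166] [ 0.00023314  0.00066055  0.00020435 -0.00022236  0.00035254 -0.00082543]
```

View pics/s12.png

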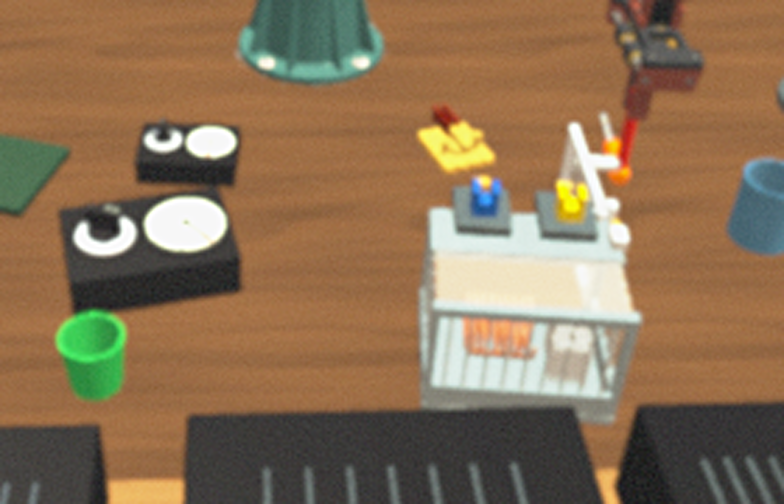

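View pics/d12.png

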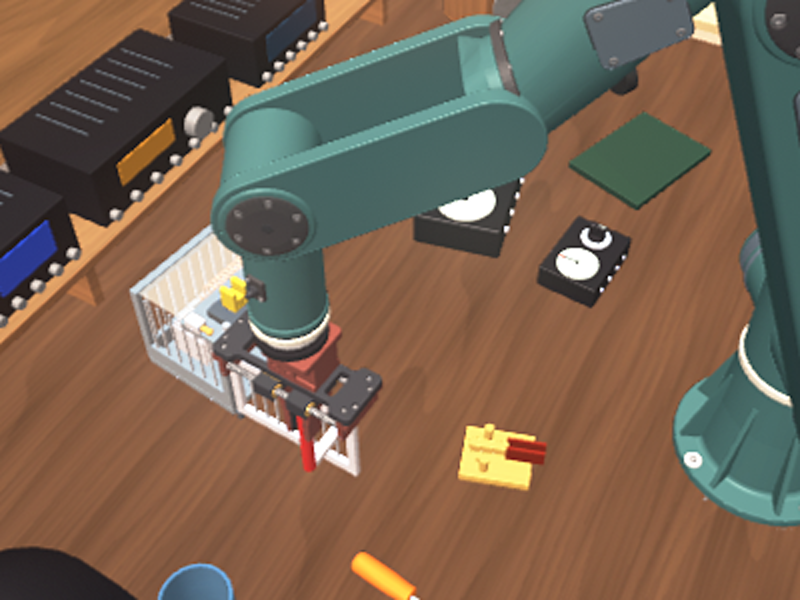

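View pics/d12t.png

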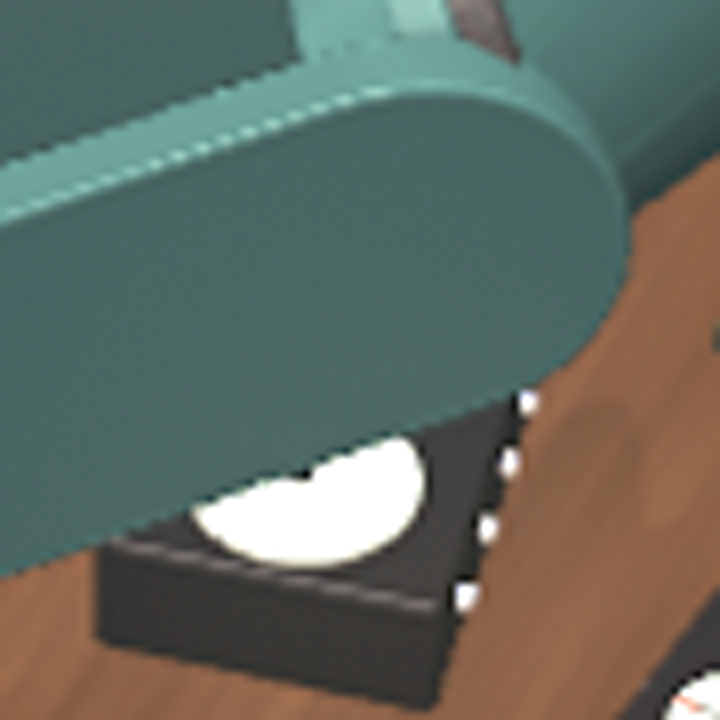

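```bash
python3 -c "
from cell import r
print(r.sign_off())"
```

```text
the job is handed in; nothing more can be done
None
```

I handed the job in at about 20 s, with the gripper holding the gate open at about 1.52 rad (some 87°). No verdict came back.

- **Tuner:** I turned the larger box's knob about 1.88 rad anticlockwise. With the knob released and the wrist camera above the dial, the needle sat within about 0.005 rad of the red mark. I touched nothing near it afterwards. In the last pictures the arm hid the needle from the side camera and the scene camera was too blurred to tell, so that reading was not repeated.
- **Catches:** I squeezed yellow first, then blue, each to about 27 mm over the tabs. Pictures show both bolts lifted, and both catches still looked in at the end.
- **Gate:** I gripped the red post with 35 N and pulled it along its arc past the detent. The angle comes from the measured tool position and my estimate of the hinge. The gate looks about square to the cage front in the last pictures.
- **Forces:** The gripper pushed on the post with about 6–7 N at the end, because my arc was 1–2 mm off the true one. The most I read during the pull was about 9 N.
- **Other things:** The cup, key, mug, screwdriver, book and small tuner look undisturbed in the last pictures. I did not check the headphones or adapter up close, but the arm stayed clear of them.

One disagreement: the wrist camera put the cage parts 2–4 mm further from the robot than the fixed cameras did. I aimed about 2 mm further out for the catches and post, and all three grasps held.

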